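Put the polished plate back in its own rack slot, by its edges

ROBOT

A 6-joint arm with a two-finger parallel gripper is mounted at the origin on the work surface. World frame = base frame: x ahead of the robot, y to its left, z up, the work surface at z = 0. Lengths are in m, angles in rad, forces in N, time in s.
With the tool pointing down it reaches from about 0.35 to 0.975 m from the base axis. Payload 4.9 kg.
Tool frame: the origin (TCP) lies at the very end of the fingers, on their centre line; the grasp point (between the pads) lies ctrl.grip_point_offset behind it (ctrl.grip_point_offset is the distance from the TCP to the grasp point, in m); z points along the fingers, y is the direction in which the jaws open and shut (so a half turn about z gives the same grasp; the last joint's range is limited). The gripper opens to 85 mm and grips with 20 to 120 N. Pads are 22 mm wide; open, the fingers measure 114 mm over their backs; the gripper's body (76 mm by 85 mm) begins 54 mm behind the grasp point. The pads swing forward as they close: fully open they stand 13 mm farther back than shut.
Start: joints at [-1.412, 0.053, 1.613, -0, 1.476, -0.119], TCP at [0.171, -0.601, 0.231] pointing down, gripper open.
Joint ranges: [-3.01, 3.01], [-1.01, 2.22], [0.06, 2.58], [-1.02, 4.17], [0.09, 2.62], [-3.14, 3.14]. Speed limits (rad/s): [2.57, 2.57, 3.14, 3.14, 3.14, 3.14].

INTERFACE

Orientations are given as a rotation vector (axis times angle).
In Python, from station import ctrl gives the robot as it stands. The module is installed in compiled form; this text tells all that it offers.
- The arm moves only by the shell command python3 -m creep 'ROWS' [FORCE]. ROWS is JSON, a list of rows, each a list of 5 numbers: the closure in counts, from 0 (fully open) to 255 (shut), then the shift along the tool's x, y, z in mm, then the turn about the tool's z in rad. A call has 1 to 12 rows; each row is the pose to reach, as a shift and turn from the pose commanded when the call began, along the tool's axes at that moment; what a row does not reach only later rows make up. A row lasts 1/12 s, in which the tool goes at most 41.7 mm and 7.16 degrees, less where a joint would pass 70% of its speed; a pose out of reach is approached as far as the arm can. A call with a gripper value outside its range is refused whole. The fingers move at their own pace and stop on an object; FORCE is the grip in N (left out, the last holds). Time passes only in rows, so rows that repeat a pose let the fingers close. It gives the time, the measured TCP pose, the force and the opening at its end, in the units of the state.
- ctrl.get_obs(): the state, without advancing time (a new reading comes with each control period).
- ctrl.get_image(name): name is "scene" or "top" or "wrist"; returns the picture (400x640x3 uint8, red, green, blue); there is no depth.
- ctrl.calibration(name): a dict with "fx", "fy", "cx", "cy" (pixels), "R" (3x3) and "t" (3): a world point X has camera coordinates R X + t. Camera axes: x right, y down, z forward; pixel columns grow to the right and rows downward; lengths in m; the calibration is good to about 2 mm. A picture is of the moment at which its call begins: read the wrist's pose just before it. calibration takes no time and is no camera call; for the wrist camera it gives the pose at the moment of the call.
- ctrl.finish_job(): hands the job in, once; it reports no verdict.
Trained networks look in the newest picture that a camera, given by its name, has taken for a name from the list of things; names that differ only in an ending like _2 or _b are one class to them, and where a whole thing is asked for, a point or a joint stands for the part that bears it (a point fixed in the world has none). Each returns a list of dicts, best first, with "conf" (0 to 1); they miss things now and then, are a little off and sometimes report something else, mostly with a low value. They report only what shows in the picture. A call takes as long as a camera call. They do not tell look-alikes from the thing itself.
- ctrl.boxes_of(camera, label): "rect" ([left, top, width, height] in pixels, round what is visible of it).
- ctrl.outline_of(camera, label): "mask" (400x640 bool, what is visible of it) and "rect" ([left, top, width, height] in pixels, round what is visible of it).
The state is a dict: "t": time; "q": joint angles; "dq": joint speeds; "effort": joint torques, N m; "tool_pos": TCP position; "tool_rot": TCP orientation; "contact_force": force on the tool from outside, world axes, zero at the start; "wrist_torque": the same for the moment, N m; "opening": finger opening in m.
Only numpy, scipy, OpenCV 4.12 (cv2) and the standard library are available. Lean on these libraries where they do the work, as an engineer would, in place of code of your own. Each camera call takes 0.05 s, during which the arm holds its last target. There are 200 camera calls.

TASK

The polished plate left leaning in the steel drip stand belongs in the wooden rack: put it back in its own slot, the empty one whose width fits it, standing fully down on its bottom edge and leaning on the backrest. Hold it only by its side edges, so that neither the gripper nor the arm ever touches its two glazed faces, set it down without dropping it, and leave everything else where it is.

Things in the scene. Friction and masses are not known exactly. Their poses are not given: they have to be found in the camera images.
- plate: The plate to move: white ceramic, 64 mm wide, 130 long, 8 thick, about 0.15 kg, standing lengthwise in the drip stand. Origin: middle of its bottom edge. z runs up its length, y along its width, x square to its faces, away from the robot. At the start and when home, z leans 27 deg from vertical, top towards the robot. Its upper 60 mm stand clear of stand and slot.
- plate_face: The two glazed faces of that plate, all but a 5 mm rim along its edges; fixed to it, same origin and axes. The robot must not touch them; the rim, 7 mm thick, may be touched.
- drip_stand: Fixed steel stand, base 130 x 230 x 32 mm; origin under its middle, x away from the robot, y left, z up. Its cradle is like the 74 mm slot. Its carrying handle, a 12 mm bar 210 mm long along y, passes over the plate 276 mm above the table, 12 mm to the robot's side of the origin, on end posts. A gripper pointing straight down fouls it; one pointing along the plate's length clears it by 20 mm.
- drip_floor (a point): Middle of the drip stand's cradle floor, where the plate's bottom-edge middle starts (give or take 3 mm along y): 20 mm beyond the stand's origin and 54 mm above the table. Axes as the stand.
- rack: Fixed wooden rack board, 130 x 400 x 35 mm, that carries the three slots 130 mm apart along its y, in an order that varies. Origin: middle of its underside; x away from the robot, y to the left, z up.
- slot_medium_floor (a point): Middle of the sloping floor of the medium slot (74 mm clear along y), 57 mm above the table; z up, y along the slot, x level, away from the robot. The 64 mm plate's own slot, empty. When the plate is home and leaning on the backrest, its origin is here, its y along the slot's y and its z leaning 27 deg from vertical towards -x.
- slot_narrow_floor (a point): Middle of the sloping floor of the narrow slot (54 mm clear along y), 57 mm above the table; z up, y along the slot, x level, away from the robot. Empty too, but too narrow for the plate.
- slot_wide_floor (a point): Middle of the sloping floor of the wide slot (106 mm clear along y), 57 mm above the table; z up, y along the slot, x level, away from the robot. Taken by the wide plate.
- wide_plate: White ceramic plate 96 x 130 x 8 mm, loose, at home in the wide slot. Origin: middle of its bottom edge. Leave alone.
- narrow_plate: White ceramic plate 130 x 44 x 8 mm lying flat on the counter near the robot. Origin: middle of its underside, x along its length. Leave alone.
- thermometer: Stainless dial thermometer lying on the counter near the robot: dial 52 mm across, 13 mm high, with a probe 135 mm long along x. Origin: under the dial's middle. Leave alone.
- tongs: Black plastic salad tongs lying on the robot's side of the drip stand, 250 mm long along x, 12 mm high. Origin: underside, about the middle. Leave alone.
- glass_dish: Empty glass dish with its lid on, 116 x 166 mm, 84 mm high with the knob, beyond the rack. Origin: middle of its underside. Leave alone.
- salt_jar: Jar 64 mm across, 100 mm high, on the far side. Origin: middle of its underside. Leave alone.
- pepper_mill: Dark wooden pepper mill 56 mm across, 145 mm high, on the far side. Origin: middle of its underside. Leave alone.
- slot_medium: The medium slot itself, fixed pale wood, 94 mm wide, leaning 27 deg; the others are alike but for width. Origin under its middle. Square to a plate the channel is 14 mm wide: backrest 4 mm to the robot's side of the floor point, front lip 10 mm beyond it. Along the slope the lip is 14 mm high, the end cheeks 25 mm, the backrest 70 mm; the floor is square to the slope.
Mind the look-alikes: they are no part of the job. What is shaped like the plate but blue is not meant.

How it is judged:
On the way:
1. the plate is held in the fingers, lifted at least 50 mm out of the drip stand (contact force between the fingers and plate above 1 N and z of plate in the frame of drip_floor above 0.05 m), for 0.2 s.
At the end, for the whole second after the job is handed in: The plate rests released and still in the medium (74 mm) slot: its bottom-edge middle within 14 mm of that slot's floor site, leaning 27 deg give or take 7.5 deg, its width along the slot within 8 deg (distance between plate and slot_medium_floor below 0.014 m and angle between plate's own z axis and vertical between 0.341 and 0.601 rad and angle between the y axis of plate and the y axis of slot_medium_floor, either way round below 0.14 rad and contact force between plate and slot_medium above 0.2 N and linear speed of plate below 0.02 m/s and angular speed of plate below 0.2 rad/s and contact force between the fingers and plate below 0.05 N); the robot touches nothing.
It fails at once if the gripper or the arm touches a glazed face of the plate (over 0.5 N) (contact force between any of the fingers, the arm and plate_face above 0.5 N).
It fails at once if the plate is dropped: it moves faster than 0.45 m/s while the fingers do not hold it (contact force between the fingers and plate below 0.05 N and linear speed of plate above 0.45 m/s).
It fails at once if the wide plate in the rack is moved more than 15 mm (distance of wide_plate from where it was at the start of the episode above 0.015 m).
It fails at once if another bystander (narrow plate, thermometer, tongs, dish, jar, mill) is moved more than 30 mm (distance of any of narrow_plate, thermometer, tongs, glass_dish, salt_jar, pepper_mill from where it was at the start of the episode above 0.03 m).
It also fails if it takes over 42 s, if anything falls off the work surface, if the arm or the gripper's body presses on something with over 40 N, if the wrist force passes 120 N, or if a joint passes its speed limit or range.

## Working session

There is one attempt and no reset: what is moved stays moved. The work goes in short steps, Python scripts to look and compute and a shell command to move; the robot and the scene stay as the last step left them, time stands still between calls to the robot, and variables do not carry over. Pictures are saved under pics/ and viewed, about 8 in all and at most 12, crops included, and the job is handed in when it is done.

```bash
mkdir -p pics; cat > h.py <<'E'
from station import ctrl
import numpy as np, cv2
from scipy.spatial.transform import Rotation as Rn
def snap(c,f):
    im=ctrl.get_image(c); cv2.imwrite('pics/'+f,im[:,:,::-1]); return im
def proj(c,X,k=None):
    k=k or ctrl.calibration(c); p=np.asarray(k['R'])@np.asarray(X)+np.asarray(k['t'])
    return np.array([k['fx']*p[0]/p[2]+k['cx'],k['fy']*p[1]/p[2]+k['cy']])
def ray(c,uv,z,k=None):
    k=k or ctrl.calibration(c); R=np.asarray(k['R']);t=np.asarray(k['t'])
    d=R.T@np.array([(uv[0]-k['cx'])/k['fx'],(uv[1]-k['cy'])/k['fy'],1]); o=-R.T@t
    return o+d*(z-o[2])/d[2]
E
python3 - <<'E'
from h import *
print(ctrl.grip_point_offset); o=ctrl.get_obs()
for k in('t','tool_pos','tool_rot','opening'):print(k,o[k])
a=snap('top','top1.png');b=snap('scene','sc1.png')
cv2.imwrite('pics/both.png',np.vstack([a,b])[:,:,::-1][:, :])
for c in('top','scene'):
  k=ctrl.calibration(c);print(c,-np.asarray(k['R']).T@np.asarray(k['t']),k['fx'])
  for l in('plate','drip_stand','rack','slot_medium','slot_narrow','slot_wide','wide_plate'):
    print(l,[(np.round(d['rect']).astype(int).tolist(),round(d['conf'],2)) for d in ctrl.boxes_of(c,l)[:4]])
im=cv2.resize(np.vstack([a,b]),(480,600));
E
```

```text
0.0187
t 0.0
tool_pos [ 0.17131935 -0.60039341  0.23004871]
tool_rot [-3.10923285e+00 -4.34746657e-01  1.11021103e-04]
opening 0.08556826132924386
top [ 0.48166792 -0.01306034  1.01096743] 371.53984625745767
plate [([163, 188, 38, 18], 0.79), ([166, 107, 50, 37], 0.7)]
drip_stand [([101, 167, 140, 53], 0.61), ([367, 187, 33, 34], 0.27)]
rack [([301, 164, 159, 89], 0.67)]
slot_medium [([316, 172, 39, 33], 0.55), ([415, 209, 47, 34], 0.15)]Traceback (most recent call last):
  File "<stdin>", line 9, in <module>
ValueError: it knows: drip_floor, drip_stand, glass_dish, narrow_plate, pepper_mill, plate, plate_face, rack, salt_jar, slot_medium, slot_medium_floor, slot_narrow_floor, slot_wide_floor, thermometer, tongs, wide
```

View pics/top1.png

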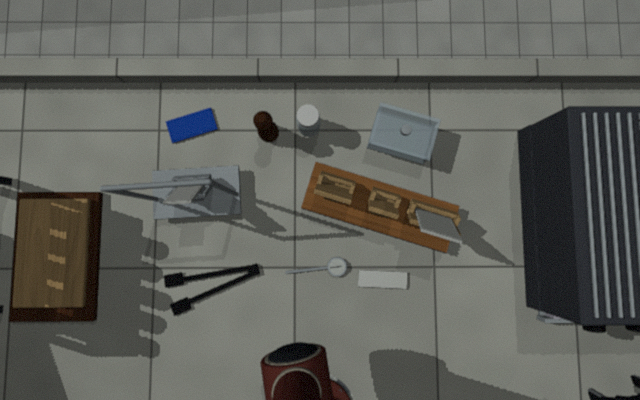

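View pics/sc1.png

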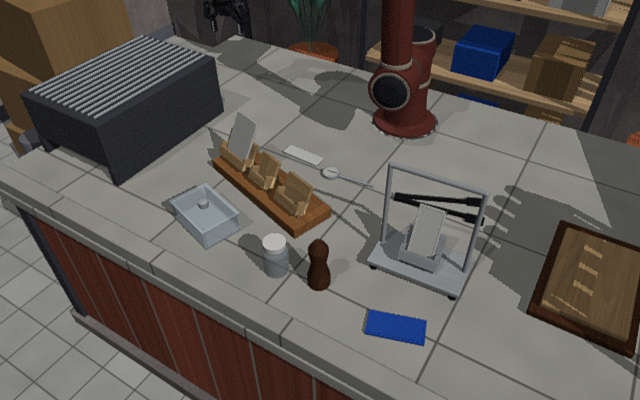

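The top view has the stand at about (195,190), with the handle running from (103,188) to (208,180). The rack runs from (310,185) to (455,230): the left slot at (335,187) looks medium, the middle one at (385,203) narrow, and the right one holds the wide plate. The scene view agrees. I'll fit poses and draw them over the pictures.

```bash
cat > fit.py <<'E'
from h import *
import json
from scipy.optimize import minimize
th=np.radians(27)
def frame(x,y,a): return np.array([x,y]),np.array([[np.cos(a),-np.sin(a)],[np.sin(a),np.cos(a)]])
def W(p,L):
    o,R=frame(*p); L=np.atleast_2d(L); return np.c_[L[:,:2]@R.T+o,L[:,2]]
def P(c,k,X): return np.array([proj(c,x,k) for x in X])
def box(hx,hy,z0,z1): return np.array([[a*hx,b*hy,z] for a in(-1,1) for b in(-1,1) for z in(z0,z1)])
def bar():
    return np.array([[-.012+a*.006,b*.105,.276+c*.006] for a in(-1,1) for b in(-1,1) for c in(-1,1)])
def plate(w=.064,ox=.020,oy=0,oz=.054):
    zz=np.array([-np.sin(th),0,np.cos(th)]);xx=np.array([np.cos(th),0,np.sin(th)])
    return np.array([[ox,oy,oz]+s*zz+np.array([0,b*w/2,0])+a*.004*xx for s in(0,.13) for b in(-1,1) for a in(-1,1)])
def hull(img,pts,col):
    cv2.polylines(img,[cv2.convexHull((pts*8).round().astype(np.int32))],True,col,1,cv2.LINE_AA,3)
E
python3 - <<'E'
from fit import *
ims={c:ctrl.get_image(c) for c in('top','scene')}
M={}
for c in ims:
  for l in('rack','drip_stand','slot_medium','slot_medium_floor','plate','drip_floor'):
    r=ctrl.outline_of(c,l)
    print(c,l,[(np.round(d['rect']).astype(int).tolist(),round(d['conf'],2),int(d['mask'].sum())) for d in r[:3]])
    if r: M[c,l]=r[0]['mask']
np.savez('m.npz',**{a+'|'+b:v for (a,b),v in M.items()})
K={c:ctrl.calibration(c) for c in ims}
def iou(p,parts,l,cs):
  s=0
  for c in cs:
    m=np.zeros((400,640),np.uint8)
    for q in parts: cv2.fillConvexPoly(m,cv2.convexHull((P(c,K[c],W(p,q))*8).round().astype(np.int32)),1,8,3)
    g=M[c,l]; s+=(m&g).sum()/(m|g).sum()
  return -s
def go(parts,l,p0,cs=('top','scene')):
  r=minimize(iou,p0,args=(parts,l,cs),method='Nelder-Mead',options=dict(initial_simplex=np.array(p0)+np.array([[0,0,0],[.03,0,0],[0,.03,0],[0,0,.15]])))
  print(l,r.x.round(4),r.fun,len(cs)); return r.x
c0=lambda u,v:ray('top',(u,v),.03)
p=c0(382,208); R=go([box(.065,.2,0,.035)],'rack',[p[0],p[1],-.25])
p=c0(197,192); S=go([box(.065,.115,0,.032)],'drip_stand',[p[0],p[1],.04],('top',))
json.dump([R.tolist(),S.tolist()],open('pose.json','w'))
big=[]
for c,(x0,y0,x1,y1) in (('top',(90,140,490,290)),('scene',(190,100,510,320))):
  z=4 if 0 else 2
  im=cv2.resize(ims[c][:,:,::-1],None,fx=z,fy=z,interpolation=cv2.INTER_CUBIC).copy()
  for p,q,col in((R,box(.065,.2,0,.035),(0,0,255)),(S,box(.065,.115,0,.032),(0,0,255)),(S,bar(),(0,255,0)),(S,plate(),(255,0,255)),(R,plate(oy=.13,ox=.02,oz=.057),(255,255,0)),(R,plate(oy=-.13,ox=.02,w=.096,oz=.057),(0,255,255))):
    hull(im,(P(c,K[c],W(p,q))+.5)*z-.5,col)
  big.append(im[y0*z:y1*z,x0*z:x1*z])
for i,b in enumerate(big): cv2.imwrite(f'pics/ov{i}.png',b)
E
```

```text
top rack [([300, 161, 162, 92], 0.73, 4440), ([314, 171, 40, 32], 0.41, 899)]
top drip_stand [([100, 168, 141, 52], 0.88, 4365)]
top slot_medium [([315, 171, 41, 36], 0.56, 906)]
top slot_medium_floor []
top plate [([168, 108, 47, 36], 0.96, 1108), ([160, 185, 40, 20], 0.88, 502)]
top drip_floor [([94, 168, 145, 52], 0.68, 4250)]
scene rack [([213, 155, 115, 83], 0.98, 2689), ([321, 165, 48, 19], 0.25, 299), ([285, 142, 40, 26], 0.2, 419)]
scene drip_stand [([367, 163, 120, 140], 0.58, 5160), ([277, 173, 41, 45], 0.43, 1071)]
scene slot_medium [([276, 171, 40, 49], 0.63, 1103), ([306, 239, 24, 50], 0.31, 981)]
scene slot_medium_floor [([274, 175, 43, 42], 0.8, 1055)]
scene plate [([406, 205, 45, 54], 0.65, 1434), ([363, 311, 65, 36], 0.57, 1545)]
scene drip_floor [([370, 160, 120, 139], 0.9, 5271)]
rack [ 0.5446 -0.1788 -0.2999] -1.0842188238196053 2
drip_stand [0.5866 0.3115 0.0616] -0.7549538944477143 1
```

View pics/ov0.png

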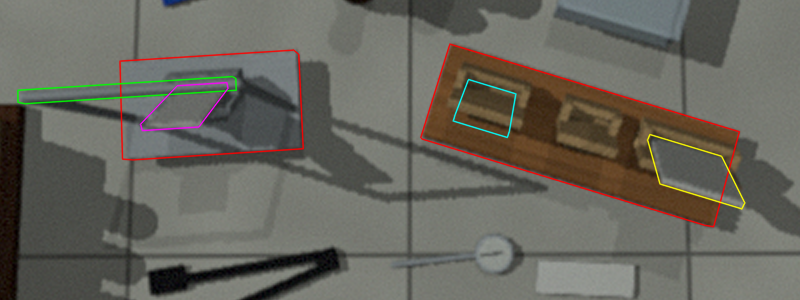

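The overlay puts the rack board, handle, plate and wide plate within a few mm. The stand's yaw is about 0.06 and the rack's about -0.30. Moves can't tilt the tool directly, so I'll see what the arm does at its reach limit. First I'll go up and across.

```bash
python3 -m creep '[[0,0,0,-42,0],[0,0,0,-84,0],[0,0,0,-126,0],[0,0,0,-168,0],[0,0,0,-210,0],[0,29,-26,-230,0],[0,60,-52,-230,0.05],[0,92,-78,-230,0.1],[0,124,-104,-230,0.15],[0,156,-130,-230,0.217],[0,188,-157,-230,0.217],[0,220,-184,-230,0.217]]' 60
```

```text
t: 2.0
tool_pos: [0.3329, -0.3623, 0.4615]
tool_rot: [3.14, 0.094, 0.001]
contact_force: [0.9, -0.9, -0.0]
opening: 0.0856
```

```bash
python3 - <<'E'
from h import *
o=ctrl.get_obs();print(o['t'],o['q'].round(3) if hasattr(o['q'],'round') else o['q'],o['tool_pos'],Rn.from_rotvec(o['tool_rot']).as_matrix().round(3))
E
```

```text
2.0 [-0.979 -0.295  1.555  0.     1.88   0.532] [ 0.33288062 -0.36230878  0.46146987] [[ 0.998  0.06   0.   ]
 [ 0.06  -0.998 -0.001]
 [ 0.     0.001 -1.   ]]
```

```bash
python3 -m creep '[[0,22,-35,0,0],[0,44,-70,0,0],[0,66,-105,0,0],[0,88,-140,0,0],[0,110,-175,0,0],[0,132,-210,0,0],[0,154,-245,0,0],[0,176,-280,0,0],[0,198,-315,0,0],[0,220,-350,0,0],[0,240,-382,0,0],[0,280,-382,0,0]]'; python3 - <<'E'
from h import *
o=ctrl.get_obs();print(np.round(o['q'],3),Rn.from_rotvec(o['tool_rot']).as_matrix().round(3).tolist())
E
```

```text
t: 3.0
tool_pos: [0.5875, 0.0398, 0.4635]
tool_rot: [-3.138, -0.106, -0.004]
contact_force: [0.2, -0.3, 1.7]
opening: 0.0851
[-0.06  -0.068  1.353  0.002  1.853  1.444] [[0.998, 0.068, 0.002], [0.068, -0.998, 0.002], [0.002, -0.002, -1.0]]
```

```bash
python3 -m creep '[[0,42,0,0,0],[0,84,0,0,0],[0,126,0,0,0],[0,168,0,0,0],[0,210,0,0,0],[0,252,0,0,0],[0,294,0,0,0],[0,336,0,0,0],[0,378,0,0,0],[0,400,0,0,0],[0,400,0,0,0]]'; python3 - <<'E'
from h import *
o=ctrl.get_obs();print(np.round(o['q'],3),Rn.from_rotvec(o['tool_rot']).as_matrix().round(3).tolist())
E
```

```text
t: 3.92
tool_pos: [0.9331, 0.0549, 0.4193]
tool_rot: [-3.138, -0.095, -0.012]
contact_force: [0.4, -0.5, -1.3]
opening: 0.0851
[-2.100e-02  9.790e-01  6.700e-02  2.000e-03  2.088e+00  1.490e+00] [[0.998, 0.061, 0.008], [0.061, -0.998, 0.002], [0.008, -0.002, -1.0]]
```

```bash
python3 -m creep '[[0,0,0,0,0],[0,0,0,0,0],[0,-40,0,0,0],[0,-40,0,0,0]]'; python3 - <<'E'
from h import *
o=ctrl.get_obs();print(np.round(o['q'],3),Rn.from_rotvec(o['tool_rot']).as_matrix().round(3).tolist())
E
```

```text
t: 4.25
tool_pos: [0.8926, 0.0523, 0.4389]
tool_rot: [-3.14, -0.095, -0.059]
contact_force: [1.0, 0.9, 1.8]
opening: 0.0855
[-0.025  0.732  0.415  0.002  1.956  1.486] [[0.997, 0.061, 0.037], [0.061, -0.998, 0.001], [0.037, 0.001, -0.999]]
```

The overreach does leave a lasting outward tilt (0.037 rad so far), and the commanded pose takes over what was achieved. I'll use that deliberately. The arm plane is q1, with a 75 mm lateral offset, so I'll set q1 near 0.06 and push further out.

```bash
python3 -m creep '[[0,0,-40,0,0],[0,0,-78,0,0],[0,42,-78,0,0],[0,84,-78,0,0],[0,126,-78,0,0],[0,168,-78,0,0],[0,210,-78,0,0],[0,252,-78,0,0],[0,294,-78,0,0],[0,336,-78,0,0],[0,378,-78,0,0],[0,420,-78,0,0]]'; python3 - <<'E'
from h import *
o=ctrl.get_obs();print(np.round(o['q'],3),Rn.from_rotvec(o['tool_rot']).as_matrix().round(3).tolist())
E
```

```text
t: 5.25
tool_pos: [0.9675, 0.1228, 0.3627]
tool_rot: [-3.135, -0.095, -0.089]
contact_force: [-0.4, -0.9, 0.4]
opening: 0.0854
[0.049 1.047 0.055 0.003 1.983 1.561] [[0.997, 0.061, 0.057], [0.061, -0.998, 0.005], [0.057, -0.002, -0.998]]
```

```bash
python3 -m creep '[[0,-32,0,-26,0],[0,-64,0,-52,0],[0,-96,0,-78,0],[0,-128,-2,-104,0],[0,-160,-4,-130,0],[0,-192,-6,-156,0],[0,-224,-8,-182,0],[0,-256,-10,-208,0],[0,-288,-12,-234,0],[0,-320,-12,-260,0],[0,-352,-12,-286,0],[0,-384,-12,-312,0]]'; python3 -m creep '[[0,-32,0,-26,0],[0,-64,0,-52,0],[0,-96,0,-78,0],[0,-125,0,-104,0],[0,-145,0,-130,0],[0,-165,0,-165,0],[0,-190,0,-195,0],[0,-220,0,-225,0],[0,-250,0,-255,0],[0,-280,0,-285,0],[0,-310,0,-315,0],[0,-340,0,-345,0]]'; python3 - <<'E'
from h import *
o=ctrl.get_obs();print(np.round(o['q'],3),Rn.from_rotvec(o['tool_rot']).as_matrix().round(3).tolist())
E
```

```text
t: 6.25
tool_pos: [0.5703, 0.1104, 0.6575]
tool_rot: [-3.134, -0.096, -0.109]
contact_force: [0.7, -0.4, 0.7]
opening: 0.0856
t: 7.25
tool_pos: [0.249, 0.0945, 0.8972]
tool_rot: [-3.13, -0.095, -0.187]
contact_force: [0.5, -0.5, -0.9]
opening: 0.0855
[ 0.082 -0.248  0.651 -0.003  2.619  1.59 ] [[0.991, 0.061, 0.118], [0.06, -0.998, 0.008], [0.119, -0.001, -0.993]]
```

```bash
python3 -m creep '[[0,-15,0,-38,0],[0,-30,0,-76,0],[0,-45,0,-114,0],[0,-60,0,-152,0],[0,-75,0,-190,0],[0,-90,0,-228,0],[0,-105,0,-266,0],[0,-120,0,-304,0],[0,-135,0,-342,0],[0,-150,0,-380,0],[0,-165,0,-418,0],[0,-180,0,-456,0]]'; python3 - <<'E'
from h import *
o=ctrl.get_obs();print(np.round(o['q'],3),Rn.from_rotvec(o['tool_rot']).as_matrix().round(3).tolist())
E
```

```text
t: 8.25
tool_pos: [0.2007, 0.1224, 0.8991]
tool_rot: [-3.123, -0.095, -0.227]
contact_force: [-0.5, -0.4, 0.1]
opening: 0.0855
[ 0.256 -0.308  0.686 -0.047  2.619  1.723] [[0.988, 0.061, 0.144], [0.06, -0.998, 0.013], [0.145, -0.005, -0.989]]
```

```bash
python3 -m creep '[[0,0,0,-200,0]]'|sed -n 1,3p; python3 -m creep '[[0,0,0,-200,0]]'|sed -n 1,3p; python3 -m creep '[[0,0,0,-200,0],[0,0,0,-200,0]]'|sed -n 1,3p;  python3 -m creep '[[0,0,0,-200,0],[0,0,0,-200,0],[0,0,0,-200,0]]'|sed -n 1,3p; python3 - <<'E'
from h import *
o=ctrl.get_obs();print(np.round(o['q'],3),Rn.from_rotvec(o['tool_rot']).as_matrix().round(3).tolist())
E
```

```text
t: 8.33
tool_pos: [0.2028, 0.1259, 0.9125]
tool_rot: [-3.116, -0.095, -0.271]
t: 8.42
tool_pos: [0.2025, 0.1287, 0.9271]
tool_rot: [-3.106, -0.095, -0.323]
t: 8.58
tool_pos: [0.1979, 0.133, 0.9453]
tool_rot: [-3.091, -0.096, -0.392]
t: 8.83
tool_pos: [0.19, 0.1384, 0.9597]
tool_rot: [-3.076, -0.096, -0.451]
[ 0.401 -0.197  0.431 -0.15   2.619  1.768] [[0.956, 0.066, 0.286], [0.057, -0.998, 0.04], [0.288, -0.022, -0.957]]
```

Short overreaching calls work: the tilt is now 0.29 rad, against the 0.471 needed. I'll carry on.

```bash
python3 -m creep '[[0,0,20,-200,0]]'|sed -n 3p; python3 -m creep '[[0,0,20,-200,0]]'|sed -n 3p; python3 -m creep '[[0,0,20,-200,0]]'|sed -n 3p;  python3 -m creep '[[0,0,20,-200,0]]'|sed -n 1,3p; python3 - <<'E'
from h import *
o=ctrl.get_obs();print(np.round(o['q'],3),Rn.from_rotvec(o['tool_rot']).as_matrix().round(3).tolist())
E
```

```text
tool_rot: [-3.068, -0.097, -0.487]
tool_rot: [-3.056, -0.096, -0.535]
tool_rot: [-3.043, -0.094, -0.581]
t: 9.17
tool_pos: [0.1585, 0.127, 0.996]
tool_rot: [-3.031, -0.093, -0.625]
[ 0.501 -0.169  0.289 -0.283  2.619  1.736] [[0.917, 0.068, 0.394], [0.05, -0.997, 0.057], [0.396, -0.032, -0.917]]
```

```bash
python3 -m creep '[[0,30,28,20,0],[0,60,56,40,0],[0,90,84,60,0],[0,120,111,80,0],[0,120,111,80,0]]'|sed -n 2,3p; python3 -m creep '[[0,0,0,-200,0]]'|sed -n 3p; python3 -m creep '[[0,0,0,-200,0]]'|sed -n 3p; python3 -m creep '[[0,0,0,-200,0]]'|sed -n 3p;  python3 -m creep '[[0,0,0,-200,0]]'|sed -n 1,3p; python3 - <<'E'
from h import *
o=ctrl.get_obs();print(np.round(o['q'],3),Rn.from_rotvec(o['tool_rot']).as_matrix().round(3).tolist())
E
```

```text
tool_pos: [0.2677, 0.054, 0.9752]
tool_rot: [-3.028, -0.099, -0.632]
tool_rot: [-3.027, -0.074, -0.561]
tool_rot: [-3.013, -0.071, -0.685]
tool_rot: [-2.998, -0.088, -0.731]
t: 9.92
tool_pos: [0.2384, 0.0565, 1.0296]
tool_rot: [-2.986, -0.092, -0.782]
[-0.396 -0.051  0.06   0.525  2.619  1.637] [[0.87, 0.071, 0.488], [0.044, -0.997, 0.067], [0.491, -0.037, -0.87]]
```

The tilt is now 29.5° at azimuth 0.136, within about 3° of what the stand needs. I'll go down to a pre-approach point on the plate's axis.

```bash
python3 -m creep '[[0,-8,-11,39,0],[0,-16,-22,78,0],[0,-24,-33,117,0],[0,-32,-44,156,0],[0,-40,-55,195,0],[0,-48,-66,234,0],[0,-56,-77,273,0],[0,-64,-88,312,0],[0,-72,-99,351,0],[0,-80,-110,390,0],[0,-88,-121,429,0],[0,-96,-132,468,0]]'; python3 -m creep '[[0,-8,-11,39,0],[0,-16,-22,78,0],[0,-24,-33,117,0],[0,-32,-44,156,0],[0,-40,-55,195,0],[0,-48,-65,238,0],[0,-48,-65,238,0]]'; python3 - <<'E'
from fit import *
o=ctrl.get_obs();print(np.round(o['q'],3),Rn.from_rotvec(o['tool_rot']).as_matrix().round(3).tolist())
k=ctrl.calibration('wrist'); im=ctrl.get_image('wrist')
R,S=json.load(open('pose.json'))
for l in('plate','plate_face','drip_stand'):
  r=ctrl.outline_of('wrist',l);print(l,[(np.round(d['rect']).astype(int).tolist(),round(d['conf'],2)) for d in r[:3]])
  if r and l=='plate': np.savez('pm.npz',m=r[0]['mask'],R=k['R'],t=k['t'],f=[k['fx'],k['fy'],k['cx'],k['cy']])
ov=im[:,:,::-1].copy()
hull(ov,P('wrist',k,W(S,plate())),(255,0,255)); hull(ov,P('wrist',k,W(S,bar())),(0,255,0)); hull(ov,P('wrist',k,W(S,box(.065,.115,0,.032))),(0,0,255))
cv2.imwrite('pics/w1.png',ov); cv2.imwrite('pics/w1raw.png',im[:,:,::-1])
E
```

```text
t: 10.92
tool_pos: [0.3606, 0.2025, 0.6166]
tool_rot: [-2.989, -0.091, -0.796]
contact_force: [0.3, 0.0, 0.1]
opening: 0.0855
t: 11.5
tool_pos: [0.4306, 0.2785, 0.3784]
tool_rot: [-3.002, -0.094, -0.774]
contact_force: [-0.5, -0.6, -3.1]
opening: 0.0856
[ 0.539 -0.563  1.939 -0.21   1.305  2.055] [[0.874, 0.068, 0.482], [0.049, -0.997, 0.054], [0.484, -0.024, -0.875]]
plate [([282, 154, 51, 17], 0.77)]
plate_face [([271, 70, 68, 30], 0.97), ([288, 158, 39, 6], 0.82)]
drip_stand [([187, 95, 232, 115], 0.58)]
```

View pics/w1.png

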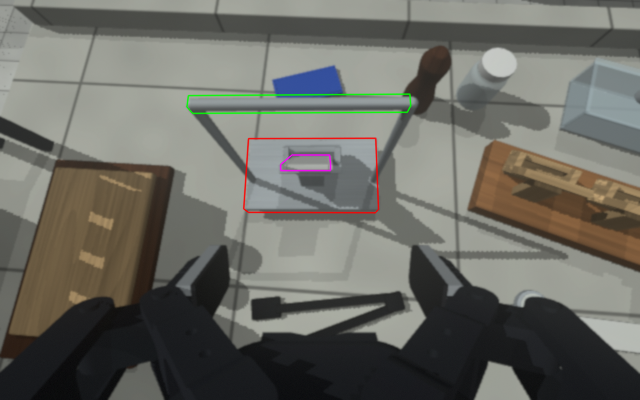

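The wrist overlay fits within 2 px: the plate's top edge is at about (282–333, 154–171), against 280–332 predicted, so the plate sits about 2 mm towards -y. I'll advance and check from nearer.

```bash
python3 -m creep '[[0,0,-8,35,0],[0,0,-15,70,0],[0,0,-15,105,0],[0,0,-15,140,0],[0,0,-15,170,0],[0,0,-15,170,0]]'; cat > chk.py <<'E'
from fit import *
import sys
o=ctrl.get_obs();T=Rn.from_rotvec(o['tool_rot']).as_matrix();print(np.round(o['q'],3),T.round(3).tolist())
k=ctrl.calibration('wrist'); im=ctrl.get_image('wrist')
R,S=json.load(open('pose.json'))
r=ctrl.outline_of('wrist','plate');print([(np.round(d['rect']).astype(int).tolist(),round(d['conf'],2)) for d in r[:3]])
p=P('wrist',k,W(S,plate())); print('pred',p.min(0).round(1),p.max(0).round(1))
w=W(S,[[.020-s*np.sin(th),-.002,.054+s*np.cos(th)] for s in(.09,.11)])
print('to s=.09 tool mm',((w[0]-o['tool_pos'])@T*1000).round(1))
ov=im[:,:,::-1].copy(); hull(ov,p,(255,0,255)); hull(ov,P('wrist',k,W(S,bar())),(0,255,0))
cv2.imwrite('pics/'+sys.argv[1],ov)
E
python3 chk.py w2.png
```

```text
t: 12.2
tool_pos: [0.5167, 0.3029, 0.2421]
tool_rot: [-2.993, -0.087, -0.792]
contact_force: [-1.2, -0.7, -1.1]
opening: 0.0854
[ 0.491 -0.302  1.98  -0.219  0.986  2.08 ] [[0.868, 0.066, 0.493], [0.043, -0.997, 0.058], [0.495, -0.029, -0.868]]
[([271, 60, 92, 41], 0.97), ([280, 181, 80, 42], 0.58)]
pred [274.8 182.7] [357.7 221.6]
to s=.09 tool mm [-10.5   1.1 118.2]
```

View pics/w2.png

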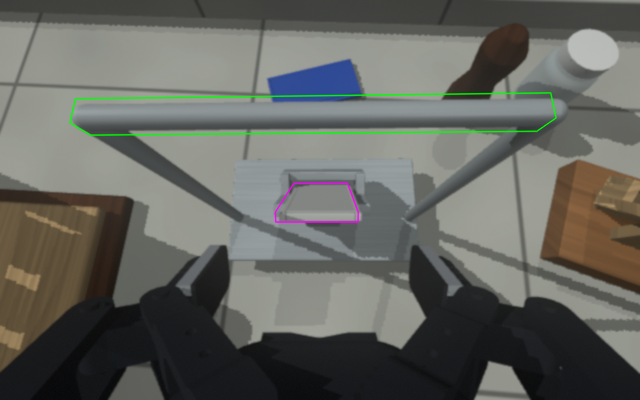

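Seen from nearer, the plate's centre is at column 320 against 316 predicted, so it is 3 mm towards -y. I'll advance with x -10, y +2 and z +118 mm, then close.

```bash
python3 -m creep '[[0,-6,2,10,0],[0,-10,2,30,0],[0,-10,2,60,0],[0,-10,2,85,0],[0,-10,2,105,0],[0,-10,2,116,0],[0,-10,2,116,0],[0,-10,2,116,0]]'; python3 chk.py w3.png
```

```text
t: 12.97
tool_pos: [0.5661, 0.3093, 0.1421]
tool_rot: [-2.986, -0.089, -0.801]
contact_force: [-0.9, -0.2, -0.8]
opening: 0.0855
[ 0.456 -0.092  1.976 -0.238  0.77   2.097] [[0.864, 0.068, 0.499], [0.043, -0.997, 0.062], [0.501, -0.032, -0.865]]
[([245, 207, 152, 91], 0.69), ([264, 103, 44, 8], 0.5), ([481, 97, 65, 21], 0.45)]
pred [236.3 205.2] [392.4 298.6]
to s=.09 tool mm [-4.1  1.3  6.7]
```

View pics/w3.png

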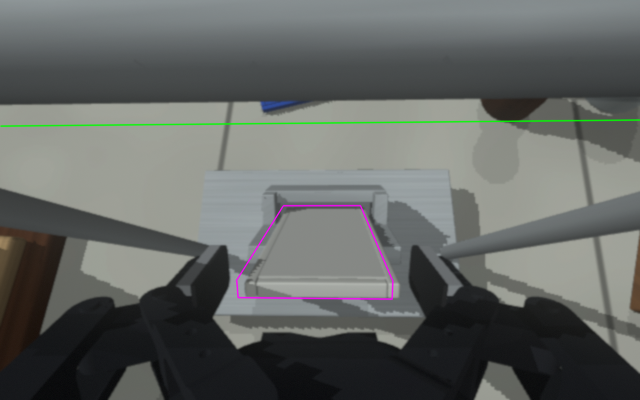

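The plate is centred between the fingers (edges at columns 245–397, pads at about 228 and 410). I'll do the last small correction and close.

```bash
python3 -m creep '[[0,-4,1,5,0],[0,-4,1,5,0],[60,-4,1,5,0],[90,-4,1,5,0],[120,-4,1,5,0],[255,-4,1,5,0],[255,-4,1,5,0],[255,-4,1,5,0]]' 50; python3 -m creep '[[255,0,0,0,0],[255,0,0,0,0]]'; python3 chk.py w4.png
```

```text
t: 13.73
tool_pos: [0.565, 0.308, 0.135]
tool_rot: [-2.987, -0.089, -0.8]
contact_force: [-3.6, -2.7, 5.5]
opening: 0.0631
t: 13.9
tool_pos: [0.565, 0.308, 0.135]
tool_rot: [-2.987, -0.089, -0.8]
contact_force: [-4.3, -2.9, 5.3]
opening: 0.0631
[ 0.455 -0.086  1.983 -0.241  0.758  2.1  ] [[0.865, 0.068, 0.498], [0.043, -0.997, 0.061], [0.501, -0.031, -0.865]]
[([240, 203, 161, 91], 0.81), ([250, 38, 124, 67], 0.67)]
pred [228.3 201.7] [393.  296.8]
to s=.09 tool mm [ 0.4 -0.1  1.2]
```

It's gripped, with an opening of 63 mm. I'll pull it out along the plate's axis.

```bash
python3 -m creep '[[255,1,0,-12,0],[255,2,0,-28,0],[255,2,0,-45,0],[255,3,0,-63,0],[255,4,0,-82,0],[255,5,0,-105,0],[255,5,0,-135,0],[255,5,0,-165,0],[255,5,0,-195,0],[255,5,0,-225,0],[255,5,0,-255,0],[255,5,0,-275,0]]'; python3 - <<'E'
from h import *
o=ctrl.get_obs();print(np.round(o['q'],3),Rn.from_rotvec(o['tool_rot']).as_matrix().round(3).tolist()); snap('wrist','w5.png')
E
```

```text
t: 15.0
tool_pos: [0.4314, 0.2916, 0.377]
tool_rot: [-2.985, -0.089, -0.801]
contact_force: [0.5, 0.1, -1.4]
opening: 0.0629
[ 0.567 -0.552  1.939 -0.226  1.278  2.091] [[0.864, 0.069, 0.498], [0.043, -0.997, 0.063], [0.501, -0.033, -0.865]]
```

View pics/w5.png

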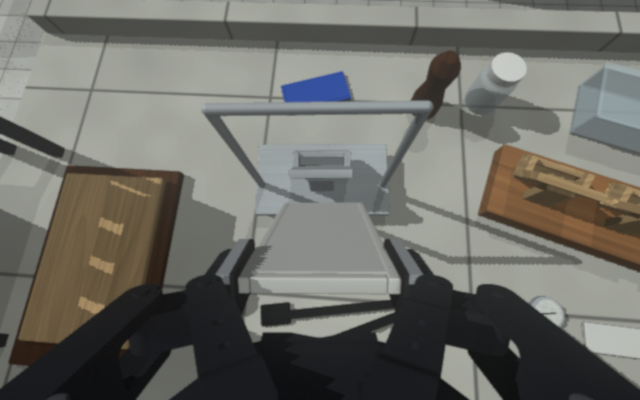

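The plate is held cleanly by its edges (top edge from (243,290) to (398,290)) and is clear of the stand. The rack's lean azimuth is -0.30 but the tool's is +0.13, so I'll fix that by overreaching towards -y up high. First I swing round.

```bash
python3 -m creep '[[255,4,39,-8,0],[255,8,78,-15,0],[255,12,118,-22,0],[255,15,157,-30,0],[255,19,196,-38,0],[255,23,235,-45,0],[255,27,274,-52,0],[255,30,314,-60,0],[255,34,353,-68,0],[255,38,392,-75,0],[255,42,431,-82,0],[255,46,470,-90,0]]' | sed -n '2p;5p'; python3 -m creep '[[255,-22,31,-14,0],[255,-43,61,-29,0],[255,-65,92,-43,0],[255,-86,122,-57,0],[255,-108,153,-72,0],[255,-130,184,-86,0],[255,-151,214,-100,0],[255,-173,245,-114,0],[255,-194,275,-129,0],[255,-216,306,-143,0],[255,-238,337,-157,0],[255,-259,367,-172,0]]'; python3 -m creep '[[255,-17,35,-11,0],[255,-33,69,-22,0],[255,-50,104,-33,0],[255,-66,139,-44,0],[255,-83,174,-55,0],[255,-100,208,-65,0],[255,-116,243,-76,0],[255,-133,278,-87,0],[255,-149,312,-98,0],[255,-166,347,-109,0]]'; python3 - <<'E'
from h import *
o=ctrl.get_obs();print(np.round(o['q'],3),Rn.from_rotvec(o['tool_rot']).as_matrix().round(3).tolist())
E
```

```text
tool_pos: [0.459, -0.1836, 0.459]
opening: 0.0629
t: 17.05
tool_pos: [0.1728, -0.5706, 0.4659]
tool_rot: [-2.986, -0.085, -0.798]
contact_force: [0.0, 0.1, -0.9]
opening: 0.063
t: 17.88
tool_pos: [0.01, -0.9039, 0.4622]
tool_rot: [-2.993, -0.083, -0.803]
contact_force: [-0.5, -1.7, 0.0]
opening: 0.0629
[-1.791  0.956  0.095  0.617  2.178  0.062] [[0.864, 0.063, 0.499], [0.041, -0.998, 0.054], [0.501, -0.027, -0.865]]
```

```bash
python3 -m creep '[[255,43,166,-97,0]]' | sed -n 3p;  python3 -m creep '[[255,43,166,-97,0]]' | sed -n 3p; python3 -m creep '[[255,43,166,-97,0]]' | sed -n 3p; python3 -m creep '[[255,43,166,-97,0]]' | sed -n 2,3p; python3 - <<'E'
from h import *
o=ctrl.get_obs();print(np.round(o['q'],3),Rn.from_rotvec(o['tool_rot']).as_matrix().round(3).tolist())
E
```

```text
tool_rot: [-2.995, -0.06, -0.813]
tool_rot: [-3.014, -0.054, -0.824]
tool_rot: [3.011, 0.055, 0.824]
tool_pos: [0.0257, -0.9196, 0.4926]
tool_rot: [2.98, 0.052, 0.818]
[-1.78   0.949  0.055  0.635  2.114  0.099] [[0.86, 0.019, 0.511], [0.046, -0.998, -0.041], [0.509, 0.058, -0.859]]
```

```bash
python3 -m creep '[[255,-26,174,-120,0]]' | sed -n 3p;  python3 -m creep '[[255,-26,174,-120,0]]' | sed -n 3p; python3 -m creep '[[255,-26,174,-120,0]]' | sed -n 3p; python3 -m creep '[[255,-26,174,-120,0]]' | sed -n 2,3p; python3 - <<'E'
from h import *
o=ctrl.get_obs();print(np.round(o['q'],3),Rn.from_rotvec(o['tool_rot']).as_matrix().round(3).tolist(),o['opening'],o['t'])
E
```

```text
tool_rot: [2.954, 0.051, 0.815]
tool_rot: [2.933, 0.036, 0.811]
tool_rot: [2.912, 0.023, 0.809]
tool_pos: [-0.023, -0.9309, 0.5074]
tool_rot: [2.891, 0.011, 0.808]
[-1.837  0.937  0.056  0.648  2.06   0.065] [[0.856, -0.03, 0.516], [0.044, -0.99, -0.132], [0.515, 0.136, -0.846]] 0.0629811090538587 18.55
```

The tool axis is now at az -0.25 with a 32° tilt, matching the rack. I'll turn 0.315 about tool z to line up with the slot on the way to a staging point behind it.

```bash
python3 -m creep '[[255,23,-32,9,0],[255,46,-64,18,0],[255,69,-96,26,0],[255,92,-129,35,0],[255,115,-161,44,0],[255,138,-193,53,0.05],[255,161,-225,62,0.1],[255,184,-257,71,0.15],[255,207,-290,80,0.2],[255,230,-322,88,0.25],[255,253,-354,97,0.3],[255,276,-386,106,0.315]]' | sed -n '2,3p;5p'; python3 -m creep '[[255,-5,-39,9,0],[255,-10,-77,19,0],[255,-15,-116,28,0],[255,-20,-154,37,0],[255,-26,-193,47,0],[255,-31,-232,56,0],[255,-36,-270,65,0],[255,-41,-309,75,0],[255,-46,-347,84,0],[255,-51,-386,93,0],[255,-56,-425,103,0],[255,-61,-463,112,0]]' | sed -n '2,3p;5p'; python3 -m creep '[[255,-5,-35,9,0],[255,-10,-70,18,0],[255,-13,-95,23,0],[255,-13,-95,23,0]]'
cat > chk2.py <<'E'
from fit import *
import sys
o=ctrl.get_obs();T=Rn.from_rotvec(o['tool_rot']).as_matrix();print(np.round(o['q'],3),T.round(3).tolist())
k=ctrl.calibration('wrist'); im=ctrl.get_image('wrist')
R,S=json.load(open('pose.json'))
for l in('slot_medium','rack','plate'):
  r=ctrl.outline_of('wrist',l);print(l,[(np.round(d['rect']).astype(int).tolist(),round(d['conf'],2)) for d in r[:3]])
u=np.array([-np.sin(th),0,np.cos(th)]);xx=np.array([np.cos(th),0,np.sin(th)]);f=np.array([.02,.13,.057])
home=W(R,f+u*.0888)[0]
print('to home tool mm',((home-o['tool_pos'])@T*1000).round(1))
UR=W([0,0,R[2]],u)[0]; print('slot axis in tool',(UR@T).round(3),'slot y in tool',(W([0,0,R[2]],[0,1,0])[0]@T).round(3))
ov=im[:,:,::-1].copy()
pr=lambda L:P('wrist',k,W(R,L))
hull(ov,pr(box(.065,.2,0,.035)),(0,0,255))
back=[f+b*.037*np.array([0,1,0])+s*u-.004*xx for b in(-1,1) for s in(0,.07)]
lip=[f+b*.037*np.array([0,1,0])+s*u+.010*xx for b in(-1,1) for s in(0,.014)]
hull(ov,pr(back),(0,255,255)); hull(ov,pr(lip),(0,255,0)); 
# plate as held
tp=np.array([[0,b*.032,.0888] for b in(-1,1)]+[[0,b*.032,-.0412] for b in(-1,1)]); a=np.radians(float(sys.argv[2]) if len(sys.argv)>2 else 3)
Ry=Rn.from_rotvec([0,-a,0]).as_matrix(); pl=(tp@Ry.T)@T.T+o['tool_pos']
hull(ov,P('wrist',k,pl),(255,0,255)); cv2.imwrite('pics/'+sys.argv[1],ov)
E
python3 chk2.py w6.png
```

```text
tool_pos: [0.2668, -0.5657, 0.5077]
tool_rot: [2.935, -0.459, 0.855]
opening: 0.0628
tool_pos: [0.4106, -0.1218, 0.3966]
tool_rot: [2.934, -0.458, 0.86]
opening: 0.0626
t: 20.88
tool_pos: [0.4404, -0.0267, 0.3718]
tool_rot: [2.944, -0.443, 0.856]
contact_force: [-0.3, 0.7, -2.3]
opening: 0.0633
[-2.300e-01 -8.640e-01  2.127e+00  1.000e-03  1.317e+00  1.640e+00] [[0.807, -0.284, 0.518], [-0.26, -0.958, -0.12], [0.531, -0.038, -0.847]]
slot_medium [([282, 156, 65, 47], 0.73), ([0, 181, 190, 132], 0.57)]
rack [([278, 156, 241, 78], 0.84)]
plate [([238, 201, 160, 93], 0.93), ([63, 134, 73, 59], 0.62)]
to home tool mm [-20.   -5.1 266. ]
slot axis in tool [ 0.088 -0.039 -0.995] slot y in tool [-0.01  -0.999  0.038]
```

View pics/w6.png

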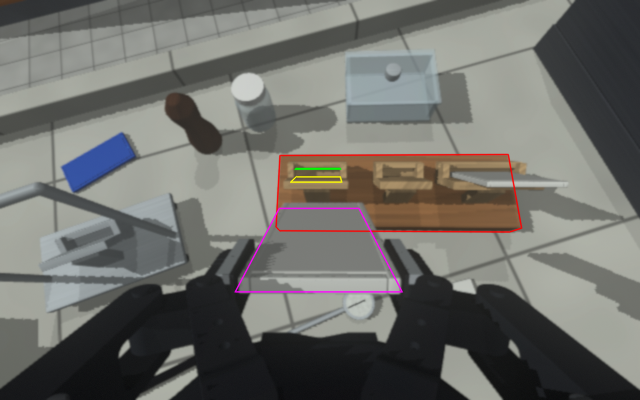

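The rack overlay matches. The medium slot is at (282–347, 156–203) and the held plate lies just below it. I'll go to about 110 mm above home along the slot axis and take an enlarged look.

```bash
python3 -m creep '[[255,-3,-3,35,0],[255,-6,-6,72,0],[255,-9,-9,108,0],[255,-10,-9,140,0],[255,-10,-9,156,0],[255,-10,-9,156,0],[255,-10,-9,156,0]]'; python3 chk2.py w7.png 3.5; python3 -c "
import cv2; i=cv2.imread('pics/w7.png'); cv2.imwrite('pics/w7c.png',cv2.resize(i[100:300,200:460],None,fx=3,fy=3,interpolation=cv2.INTER_CUBIC))"
```

```text
t: 21.67
tool_pos: [0.5154, -0.0419, 0.2355]
tool_rot: [2.937, -0.46, 0.852]
contact_force: [0.6, 0.8, -1.2]
opening: 0.0626
[-0.217 -0.605  2.21  -0.017  0.976  1.669] [[0.804, -0.296, 0.516], [-0.269, -0.955, -0.128], [0.53, -0.035, -0.847]]
slot_medium [([265, 172, 98, 48], 0.58)]
rack [([261, 164, 350, 105], 0.78)]
plate [([3, 135, 67, 71], 0.87), ([239, 206, 159, 87], 0.85)]
to home tool mm [-12.1  -4.3 109.9]
slot axis in tool [ 0.088 -0.031 -0.996] slot y in tool [-0.019 -0.999  0.03 ]
```

View pics/w7c.png

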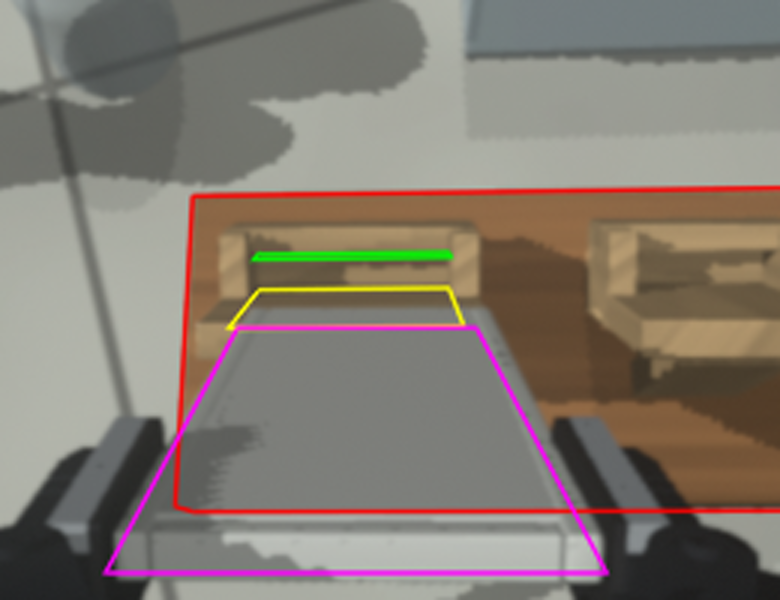

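In the crop, the slot cheeks show inner faces at 248–452 against 252–453 predicted, and the lip edge at row 251 against about 253, so the floor estimate holds within about 1 mm. The plate hangs about 2 mm towards tool +y and 3–4 mm towards the lip, so I'll offset for both and lower it to 20 mm above home.

```bash
python3 -m creep '[[255,-4,-10,0,0],[255,-4,-10,5,0],[255,-6,-9,30,0],[255,-9,-8,55,0],[255,-11,-7,75,0],[255,-12,-7,88,0],[255,-12,-7,88,0],[255,-12,-7,88,0]]'; python3 chk2.py w8.png 3.5; python3 -c "
import cv2; i=cv2.imread('pics/w8.png'); cv2.imwrite('pics/w8c.png',cv2.resize(i[120:320,200:460],None,fx=3,fy=3,interpolation=cv2.INTER_CUBIC))"
```

```text
t: 22.53
tool_pos: [0.554, -0.0414, 0.156]
tool_rot: [2.938, -0.454, 0.855]
contact_force: [0.6, 0.4, -1.4]
opening: 0.0632
[-0.197 -0.403  2.213 -0.033  0.769  1.698] [[0.804, -0.292, 0.518], [-0.265, -0.956, -0.127], [0.532, -0.035, -0.846]]
slot_medium [([254, 177, 144, 66], 0.83)]
rack [([252, 165, 387, 143], 0.68)]
plate [([4, 134, 14, 46], 0.71), ([237, 199, 163, 93], 0.64)]
to home tool mm [-0.9  4.8 22.6]
slot axis in tool [ 0.09  -0.033 -0.995] slot y in tool [-0.016 -0.999  0.032]
```

View pics/w8c.png

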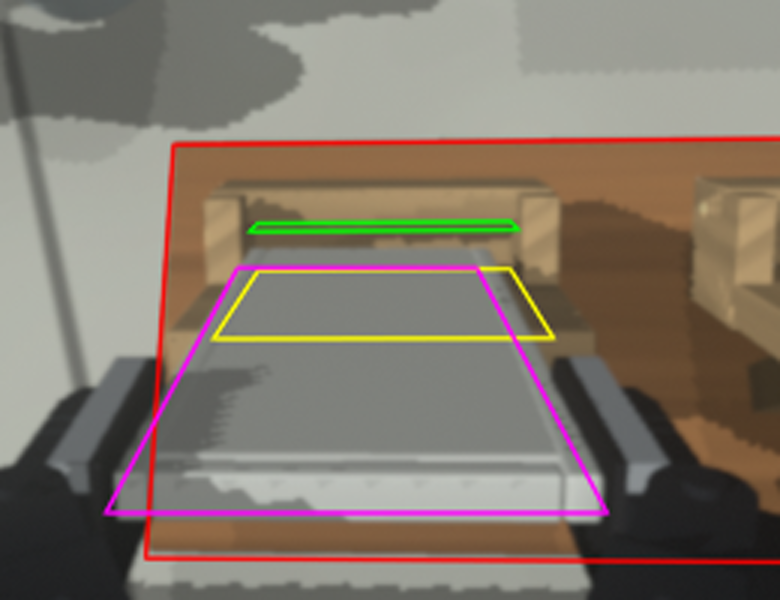

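The plate is about 4 mm left of centre between the cheeks (plate 245–488, cheeks 245 and 520), and the gap to the lip is about 6 mm as it should be. I'll shift +3.5 mm in y and lower slowly until it touches.

```bash
python3 -m creep '[[255,0,4,0,0],[255,0,4,0,0],[255,-1,4,4,0],[255,-1,4,8,0],[255,-1,4,12,0],[255,-2,4,15,0],[255,-2,4,15,0],[255,-2,4,15,0]]'; python3 -m creep '[[255,0,0,2,0],[255,0,0,4,0],[255,0,0,4,0]]'; python3 -m creep '[[255,0,0,2,0],[255,0,0,3,0],[255,0,0,3,0]]';  python3 chk2.py w9.png 3.5
```

```text
t: 23.4
tool_pos: [0.5596, -0.0466, 0.1419]
tool_rot: [2.937, -0.454, 0.858]
contact_force: [4.9, -2.0, -1.2]
opening: 0.063
t: 23.65
tool_pos: [0.5615, -0.047, 0.1386]
tool_rot: [2.937, -0.454, 0.858]
contact_force: [5.7, -0.8, 0.1]
opening: 0.0631
t: 23.9
tool_pos: [0.563, -0.0473, 0.1372]
tool_rot: [2.938, -0.454, 0.857]
contact_force: [-4.9, 1.0, 10.0]
opening: 0.063
[-0.207 -0.349  2.208 -0.027  0.719  1.686] [[0.804, -0.292, 0.519], [-0.265, -0.956, -0.127], [0.533, -0.036, -0.845]]
slot_medium [([244, 180, 154, 70], 0.77), ([615, 207, 25, 18], 0.58)]
rack [([241, 168, 399, 157], 0.76)]
plate [([240, 200, 160, 95], 0.6), ([252, 205, 132, 68], 0.55)]
to home tool mm [0.2 1.2 1.4]
slot axis in tool [ 0.091 -0.033 -0.995] slot y in tool [-0.016 -0.999  0.032]
```

It touches the floor with about 10 N upward, 1.4 mm from the computed home. I'll press slightly, then relax the grip and open.

```bash
python3 -m creep '[[255,0,0,1,0],[255,0,0,1,0],[255,0,0,1,0]]' 20; python3 -m creep '[[100,0,0,1,0],[95,0,0,1,0],[90,0,0,1,0],[85,0,0,1,0],[80,0,0,1,0],[75,0,0,1,0],[60,0,0,1,0],[40,0,0,1,0],[20,0,0,1,0],[0,0,0,1,0],[0,0,0,1,0],[0,0,0,1,0]]'; python3 chk2.py w10.png 3.5
```

```text
t: 24.35
tool_pos: [0.5639, -0.0475, 0.1376]
tool_rot: [2.937, -0.453, 0.859]
contact_force: [-9.1, 1.0, 15.6]
opening: 0.0627
t: 25.35
tool_pos: [0.5629, -0.0473, 0.1329]
tool_rot: [2.939, -0.454, 0.853]
contact_force: [0.1, -0.1, 0.1]
opening: 0.0853
[-0.207 -0.342  2.21  -0.027  0.714  1.686] [[0.805, -0.292, 0.516], [-0.266, -0.956, -0.126], [0.53, -0.036, -0.847]]
slot_medium [([239, 179, 165, 80], 0.62)]
rack [([237, 165, 403, 158], 0.72), ([238, 179, 166, 80], 0.37)]
plate [([234, 198, 165, 98], 0.9)]
to home tool mm [ 2.7  0.9 -2.2]
slot axis in tool [ 0.088 -0.033 -0.996] slot y in tool [-0.016 -0.999  0.032]
```

View pics/w10.png

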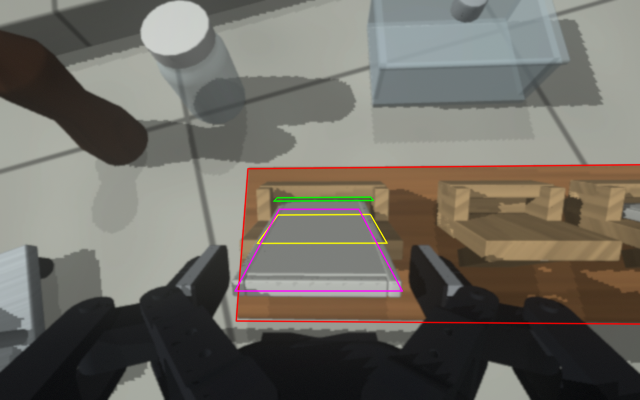

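The plate stands in the medium slot, released, with its top edge spanning columns 234–399; the left finger is the nearer one. I'll back off along the slot axis with a 2 mm shift to the left.

```bash
python3 -m creep '[[0,0,-2,0,0],[0,1,-2,-10,0],[0,2,-3,-25,0],[0,4,-3,-45,0],[0,6,-4,-70,0],[0,9,-5,-100,0],[0,12,-6,-140,0],[0,14,-7,-180,0],[0,14,-7,-200,0],[0,14,-7,-200,0]]'; python3 chk2.py w11.png 3.5; python3 - <<'E'
from fit import *
R,S=json.load(open('pose.json'))
v=[]
for c,(x0,y0,x1,y1) in(('scene',(200,100,360,250)),('top',(290,140,450,260))):
  k=ctrl.calibration(c); im=ctrl.get_image(c)[:,:,::-1]; im=cv2.resize(im,None,fx=3,fy=3,interpolation=cv2.INTER_CUBIC).copy()
  hull(im,(P(c,k,W(R,plate(oy=.13,oz=.057)))+.5)*3-.5,(255,0,255)); v.append(im[y0*3:y1*3,x0*3:x1*3])
h=max(a.shape[0] for a in v); v=[cv2.copyMakeBorder(a,0,h-a.shape[0],0,0,0) for a in v]
w=cv2.imread('pics/w11.png'); o=np.hstack(v); o=cv2.resize(o,(800,int(o.shape[0]*800/o.shape[1])))
w=cv2.resize(w[100:320,160:480],None,fx=.7,fy=.7); o=np.vstack([o,cv2.copyMakeBorder(w,0,0,0,800-w.shape[1],0)])[:600]
cv2.imwrite('pics/fin.png',o); print(o.shape)
E
```

```text
t: 26.38
tool_pos: [0.4739, -0.0189, 0.3187]
tool_rot: [2.933, -0.453, 0.873]
contact_force: [0.0, 0.4, -0.0]
opening: 0.085
[-0.177 -0.777  2.174 -0.036  1.172  1.704] [[0.798, -0.291, 0.528], [-0.264, -0.956, -0.128], [0.542, -0.037, -0.84]]
slot_medium [([288, 169, 76, 47], 0.81)]
rack [([281, 160, 278, 84], 0.72)]
plate [([40, 138, 84, 67], 0.93), ([294, 176, 60, 25], 0.75), ([3, 204, 176, 141], 0.65)]
to home tool mm [-19.6   9.1 204.5]
slot axis in tool [ 0.102 -0.035 -0.994] slot y in tool [-0.016 -0.999  0.034]
(529, 800, 3)
```

View pics/fin.png

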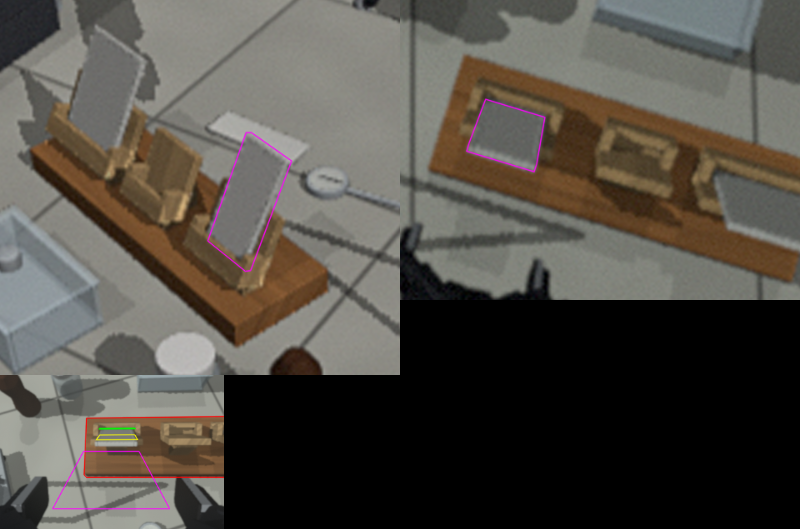

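The scene and top views both show the plate on the predicted home outline, in the left (medium) slot. The gripper is clear and touches nothing, so I'll hand it in.

```bash
python3 -c "
from station import ctrl
o=ctrl.get_obs();print(o['t'],o['contact_force']);print(ctrl.finish_job())"
```

```text
26.6833 [-0.46718403 -0.15838917 -0.2970553 ]
the job is handed in; nothing more can be done
None
```

The plate is back in the medium slot, released and leaning on the backrest. I handed the job in at 26.7 s of the 42 s allowed; no verdict is reported.

**How it was done:** the moves can't tilt the tool, so I tilted it to the plate's lean by pushing the arm against its reach and joint limits in short calls. I gripped the plate by its side edges, drew it out along its length, and turned the tilt towards the rack with another limit push. I then lowered the plate until it touched the floor and opened slowly.

**Last checks:**
- **Position:** the scene and top views show the plate on the predicted home outline, within a few mm. At touchdown the tool was 1.4 mm from the computed home.
- **Contact:** the upward force at touchdown was about 10 N, rising to 15.6 N when I pressed down before opening. With the gripper about 200 mm clear, the reading was about 0.6 N, which is sensor noise.
- **Bystanders:** the wide plate, narrow plate, thermometer, glass dish and stove-side objects looked unmoved in the parts of the views I checked. I took no final picture of the tongs, and did not measure any of them.

**What disagreed or was left unmeasured:**
- The tool was about 5° steeper than the slot and rolled about 2° at release. I relied on the plate settling against the backrest, and did not measure its lean beyond the outline match.
- Two sideways estimates of the plate in the slot differed by about 4 mm, which I corrected from the near view before lowering.
- The plate detector also reported the blue look-alike and other false hits, which I ignored.

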